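# Secure the slide frame and hold the camera boom at its mark

## Task

Secure the slide frame on the stage by turning its turnbutton a quarter turn, so that the bar lies across the frame's edge. Then press the lock button on the camera stand fully down, take the boom's end by its fin and pull the boom out until its pointer stands level with the rib of the saddle clip on the scale. Finish while still gripping it there, because the spring would draw it back; leave the clip and the other things on the bench where they are.

Things in the scene. Friction and masses are not known exactly. Their poses are not given: they have to be found in the camera images.
- stand: The fixed camera stand (white base plate 130 x 160 mm, column, square sleeve 36 mm wide whose top is 138 mm above the table). Origin on the table at the column's foot, under the lock button. Its y axis is the direction in which the boom slides out, z is up; it stands turned differently each time.
- boom (a joint): Extension of the telescoping boom out of the sleeve, m: 0 fully in, 0.16 fully out. It is locked at 0 until the lock button is down; a spring then always draws it back in with about 3.5 N at 0 and 5 N near full reach, so it goes back home if let go. It is the pointer's reading on the scale.
- boom_grip (a point): Point to grip on the boom's end: centre of the upright black fin on top of the camera head, 158 mm above the table. The fin is 16 mm thick across the boom (point x), 36 mm long along the boom (point y), from 140 to 173 mm above the table; the head below it is 34 mm wide and 40 mm long, with a lens barrel under it reaching down to 60 mm above the table.
- pointer (a point): Tip of the steel pointer: the 4 mm wide pointer juts sideways (+x of the stand) from the camera head over the scale, 117 mm above the table. It moves with the boom, along the stand's y.
- rider (a joint): Scale reading of the mark that is picked out by the saddle clip, m. The pointer stands at the clip's mark when joint boom equals this value (drawn between 0.07 and 0.13). The clip sits stiffly and is to be left as set.
- rider_line (a point): Middle of the thin upright rib (3 mm thick along the scale, 14 mm high) on the saddle clip, the small steel clip (12 mm along the scale) on the aluminium scale strip beside the boom. 119 mm above the table; axes as the stand's. The strip runs along the boom, 35 to 61 mm to the +x side of the boom's axis, its top 104 mm above the table, black lines every 10 mm, longer ones every 50 mm.
- lock_button (a joint): Travel of the lock button, m: 0 up (boom locked), 0.008 fully down (boom free). It moves with about 2.5 N, has no spring, and stays where it is pressed.
- lock_top (a point): Centre of the top face of the lock button, the round grey button (24 mm wide) standing on top of the sleeve; 152 mm above the table when up, 144 mm when down. Pressed straight down.
- turnbutton (a joint): Angle of the turnbutton on the slide stage, rad: 0 when its bar lies along the slide frame's edge (open), 1.57 when it lies across the edge, over the frame (secured); it ends on a stop at 1.6. Growing values turn counter-clockwise seen from above. It stays where it is left (about 0.04 N m of friction). Starts between 0 and 0.35.
- turnbutton_fin (a point): On the turnbutton's vertical turning axis, 52 mm above the table: middle of its upright finger fin, 10 mm thick (point x), 30 mm long (point y), from 39 to 61 mm above the table. Beneath it the steel bar, 12 x 50 x 6 mm, has the same direction (point y) and lies at 33 to 39 mm. The point turns with the bar.
- frame (a joint): Angle of the hinged aluminium slide frame (106 x 110 mm, 6 mm thick) on the black stage (145 x 140 mm, top 26 mm above the table), rad: 0 lying closed, where its top is 33 mm above the table; grows as it is lifted. It starts closed.
- petri: Bystander, to be left alone: shallow open glass dish, 64 mm wide, 14 mm high. Origin at the centre of its underside.
- beaker: Bystander, to be left alone: glass beaker, 66 mm wide, 85 mm high. Origin at the centre of its underside.
- dropper: Bystander, to be left alone: amber bottle with black cap, 34 mm wide, 75 mm high. Origin at the centre of its underside.
- slidebox: Bystander, to be left alone: closed grey box 90 x 45 x 34 mm. Origin at the centre of its underside.
- lensring: Bystander, to be left alone: black ring lying flat, 42 mm wide, 12 mm high. Origin at the centre of its underside.
- screwdriver: Bystander, to be left alone: screwdriver 150 mm long, lying flat.
- eyepiece: Bystander, to be left alone: black stepped cylinder standing up, 38 mm wide, 45 mm high. Origin at the centre of its underside.
Things that resemble listed ones, but are neither listed nor needed, are in the scene too. Of the things that look like the part that bears turnbutton, the smaller one is meant.

How it is judged (in metres and radians):
On the way, in this order (a step that is already met when the one before it is completed fails the run):
1. the turnbutton is turned across the frame's edge (value of joint turnbutton above 1.3 rad), for 0.2 s.
2. the lock button is pressed down (value of joint lock_button above 0.006 m), for 0.1 s.
At the end, for the whole second after the job is handed in: The pointer is within 4 mm of the clip's rib along the scale and still, the fingers hold the boom (more than 1.5 N of contact), the turnbutton is across the frame (over 1.3 rad), the lock button is down (over 6 mm) and the frame lies closed (y of pointer in the frame of rider_line between -0.004 and 0.004 m and velocity of joint boom between -0.01 and 0.01 m/s and contact force between the fingers and boom above 1.5 N and value of joint turnbutton above 1.3 rad and value of joint lock_button above 0.006 m and value of joint frame below 0.08 rad); the arm keeps its last pose, push and grip.
It fails at once if the saddle clip is shifted (more than 4 mm) (distance of rider_line from where it was at the start of the episode above 0.004 m).
It fails at once if a bystander is disturbed (moved more than 30 mm) (distance of any of petri, beaker, dropper, slidebox, lensring, screwdriver, eyepiece from where it was at the start of the episode above 0.03 m).
It also fails if it takes over 64 s, if anything falls off the work surface, if the arm or the gripper's body presses on something with over 40 N, if the wrist force passes 120 N, or if a joint passes its speed limit or range.

## Robot

A 6-joint arm with a two-finger parallel gripper is mounted at the origin on the work surface. World frame = base frame: x ahead of the robot, y to its left, z up, the work surface at z = 0. Lengths are in mm, angles in rad, forces in N, time in s.
With the tool pointing down it reaches from about 325 to 850 mm from the base axis. Payload 4.4 kg.
Tool frame: the origin (TCP) lies at the very end of the fingers, on their centre line; the grasp point (between the pads) lies 19 mm behind it (bot.tcp_to_grasp is the distance from the TCP to the grasp point, in mm); z points along the fingers, y is the line along which they close (so a half turn about z gives the same grasp; the last joint's range is limited). The gripper opens to 94 mm and grips with 3 to 60 N. Pads are 16 mm wide; open, the fingers measure 119 mm over their backs; the gripper's body (75 mm by 177 mm) begins 78 mm behind the grasp point.
Start: joints at [1.181, 0.207, 1.542, -0, 1.393, -0.15], TCP at [136.018, 558.682, 205.447] pointing down, gripper open.
Joint ranges: [-2.73, 2.73], [-0.86, 2.22], [0.23, 2.46], [-1.11, 4.25], [0.08, 2.63], [-2.82, 2.82]. Speed limits (rad/s): [2.79, 2.79, 3.14, 3.14, 3.14, 3.14].

## Interface

Orientations are given as a rotation vector (axis times angle).
In Python, from rig import bot gives the robot as it stands.
- The arm moves only by the shell command python3 -m creep 'ROWS' [FORCE]. ROWS is JSON, a list of rows, each a list of 7 numbers: the turn, a rotation vector about the tool's x, y, z in rad, then the shift along the tool's x, y, z in m, then the finger opening in m, from 0 to 0.094. A call has 1 to 12 rows; each row shifts and turns the commanded pose from where the row before left it, along the tool's axes as they then stand; what a row does not reach is not made up. A row lasts 1/8 s, in which the tool goes at most 62.5 mm and 10.7 degrees, less where a joint would pass 70% of its speed; a pose out of reach is approached as far as the arm can. A call is refused whole if a number of a shift passes 0.0625 or a number of a turn 0.188, either way. A call with a gripper value outside its range is refused whole. The fingers move at their own pace and stop on an object; FORCE is the grip in N (left out, the last holds). Time passes only in rows, so rows that do not move let the fingers close. It gives the time, the measured TCP pose, the force, the opening and the grip force at its end, in the units of the state.
- bot.observe(): the state, without advancing time (a new reading comes with each control period).
- bot.capture(name): name is "scene" or "top" or "wrist"; returns the picture (400x640x3 uint8, red, green, blue); there is no depth.
- bot.camera_params(name): a dict with "camera_matrix" (3x3 intrinsics, pixels), "world_from_camera" (4x4, takes a point from camera to world coordinates); the wrist camera has in their place "hand_eye" (4x4, takes a point from camera to tool coordinates, whose origin is the TCP and whose axes are the flange's). Camera axes: x right, y up, looking along -z (the intrinsics and any distortion apply to the point x, -y, -z); pixel columns grow to the right and rows downward; lengths in mm; the calibration is good to about 2 mm. A picture is of the moment at which its call begins: read the wrist's pose just before it. camera_params takes no time and is no camera call.
- bot.hand_in(): hands the job in; it is judged then, once.
The state is a dict: "clock": time; "joint_pos": joint angles; "joint_velocities": joint speeds; "joint_efforts": joint torques, N m; "eef_pos": TCP position; "tcp_rot": TCP orientation; "wrist_force": force on the tool from outside, world axes, zero at the start; "wrist_torque": the same for the moment, N m; "width": finger opening in mm; "grasp_force": force on a finger pad.
Only numpy, scipy, OpenCV 4.12 (cv2) and the standard library are available. Lean on these libraries where they do the work, as an engineer would, in place of code of your own. Each camera call takes 0.05 s, during which the arm holds its last target. There are 200 camera calls.

## Working session

There is one attempt and no reset: what is moved stays moved. The work goes in short steps, Python scripts to look and compute and a shell command to move; the robot and the scene stay as the last step left them, time stands still between calls to the robot, and variables do not carry over. Pictures are saved under pics/ and viewed, at most 10 in all, crops included, and the job is handed in when it is done.

```bash
mkdir -p pics; python3 - <<'E'
from rig import bot
import cv2, numpy as np
for n in("scene","top"):
    im=bot.capture(n); cv2.imwrite(f"pics/{n}0.png",im[:,:,::-1])
    p=bot.camera_params(n); print(n,{k:np.round(v,3).tolist() if not isinstance(v,str) else v for k,v in p.items()})
print(bot.camera_params("wrist")); print(bot.observe())
E
```

```text
scene {'camera_matrix': [[519.641, 0.0, 321.354], [0.0, 519.641, 204.032], [0.0, 0.0, 1.0]], 'world_from_camera': [[-0.856, -0.288, 0.428, 1042.316], [0.516, -0.45, 0.728, 890.264], [-0.017, 0.845, 0.535, 738.074], [0.0, 0.0, 0.0, 1.0]]}
top {'camera_matrix': [[385.328, 0.0, 321.749], [0.0, 385.328, 206.035], [0.0, 0.0, 1.0]], 'world_from_camera': [[-0.009, 0.999, -0.045, 478.444], [-1.0, -0.01, -0.006, 42.006], [-0.006, 0.045, 0.999, 1162.714], [0.0, 0.0, 0.0, 1.0]]}
{'camera_matrix': array([[276.64049292,   0.        , 320.00408737],
       [  0.        , 276.64049292, 200.54805431],
       [  0.        ,   0.        ,   1.        ]]), 'hand_eye': array([[ 1.66046933e-04,  9.64742214e-01,  2.63196568e-01,
         7.58077805e+01],
       [ 9.99999831e-01, -3.06706055e-04,  4.93339918e-04,
         1.71687631e+00],
       [ 5.56669826e-04,  2.63196442e-01, -9.64742102e-01,
        -1.77717316e+02],
       [ 0.00000000e+00,  0.00000000e+00,  0.00000000e+00,
         1.00000000e+00]])}
{'clock': 0.1, 'joint_pos': array([ 1.18148625e+00,  2.07369013e-01,  1.54275026e+00, -3.29575465e-05,
        1.39353387e+00, -1.50487940e-01]), 'joint_velocities': array([-0.001301  , -0.00215883, -0.00364336, -0.00129187,  0.00017816,
       -0.00116034]), 'joint_efforts': array([ 2.73526712e-04, -3.71863103e+01, -2.82293344e+01,  7.01579754e-02,
        3.10844870e-02, -4.63955325e-05]), 'eef_pos': array([135.76097126, 558.00533699, 204.41636014]), 'tcp_rot': array([-0.37417903, -3.11870636,  0.0031325 ]), 'wrist_force': array([-0.12915743,  0.36547899,  0.28450994]), 'wrist_torque': array([-0.01321455,  0.068513  ,  0.01221254]), 'grasp_force': 0.0, 'width': 93.56290146501861}
```

View pics/top0.png

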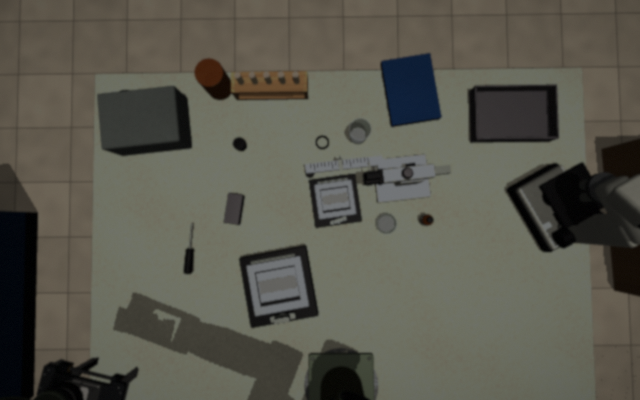

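View pics/scene0.png

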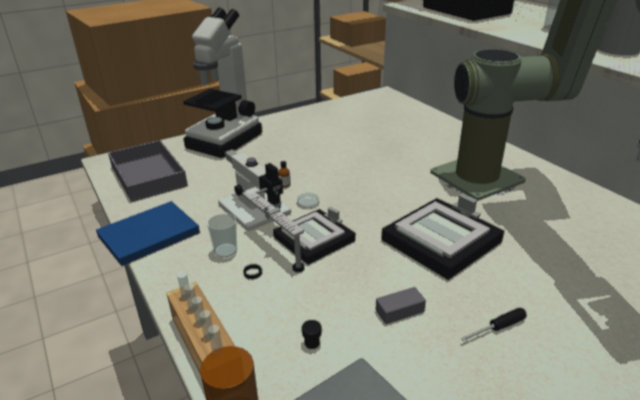

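The top view shows two stages with turnbuttons: a small one at (335,200) and a large one at (278,285). 145 mm is about 49 px here, so the small one fits the description. The stand is at (405,175) and its boom points left. I'll confirm in an enlarged crop.

```bash
python3 - <<'E'
import cv2
a=cv2.imread("pics/top0.png")[135:240,295:455]; b=cv2.imread("pics/scene0.png")[140:270,205:365]
a=cv2.convertScaleAbs(cv2.resize(a,None,fx=5,fy=5,interpolation=cv2.INTER_CUBIC),alpha=1.4); cv2.imwrite("pics/topc.png",a)
cv2.imwrite("pics/scenec.png",cv2.resize(b,None,fx=4.5,fy=4.5,interpolation=cv2.INTER_CUBIC))
E
```

```text
(no output)
```

View pics/topc.png

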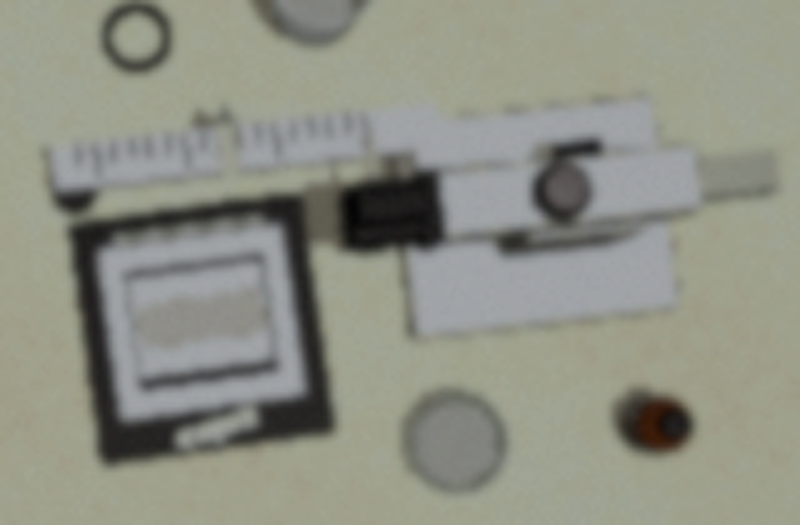

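View pics/scenec.png

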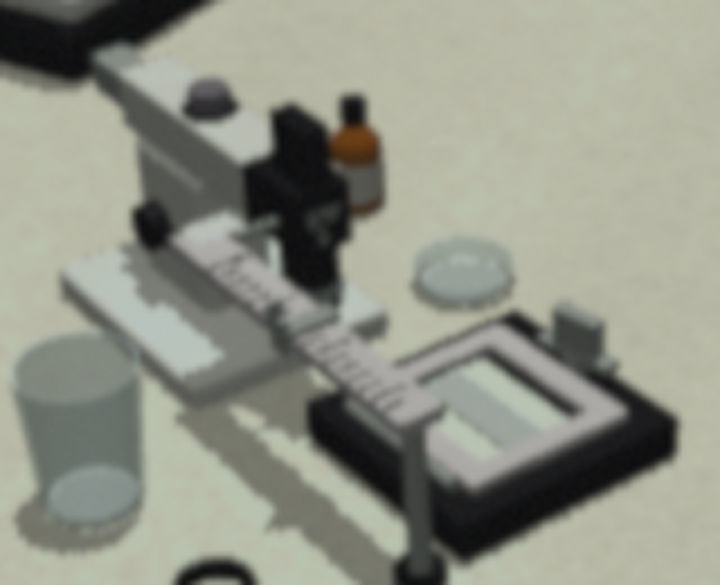

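Small stage confirmed in the crop: it is next to the scale, with its turnbutton at crop (218,427). The button is at (563,188), the fin around (393,210) and the clip at (228,143). Next I compute positions.

```bash
cat > h.py <<'E'
from rig import bot
import numpy as np
from scipy.spatial.transform import Rotation as R
def world(n,uv,z,pose=None):
    p=bot.camera_params(n); K=p["camera_matrix"]
    if n=="wrist":
        T=np.eye(4); T[:3,:3]=R.from_rotvec(pose[1]).as_matrix(); T[:3,3]=pose[0]; T=T@p["hand_eye"]
    else: T=p["world_from_camera"]
    d=np.linalg.inv(K)@[uv[0],uv[1],1]; d=T[:3,:3]@(d*[1,-1,-1]); o=T[:3,3]
    return o+d*(z-o[2])/d[2]
def todo(target,ang=None):
    """shift in tool axes (mm) from the measured pose to world target; ang = wanted world yaw of the tool y axis"""
    s=bot.observe(); M=R.from_rotvec(s["tcp_rot"]).as_matrix()
    print("tcp",s["eef_pos"].round(1),"toolx",M[:,0].round(3),"tooly",M[:,1].round(3),"toolz",M[:,2].round(3))
    if ang is not None:
        a=np.arctan2(M[1,1],M[0,1]); t=(-(ang-a)+np.pi/2)%np.pi-np.pi/2; print("turn about tool z",round(t,3))
    print("shift tool mm",(M.T@(np.array(target)-s["eef_pos"])).round(1))
E
python3 - <<'E'
from h import *
c=lambda x,y:(295+x/5-.4,135+y/5-.4)
W={}
for k,x,y,z in [("tb",218,425,50),("barL",178,440,36),("barR",260,413,36),("edgeL",105,462,26),("edgeR",332,430,26),("lock",563,188,152),("fin",393,210,173),("headL",348,215,137),("headR",437,208,137),("rib",228,143,119),("ptr",400,160,117),("scL",50,148,104),("scR",365,115,104),("slvTR",695,150,138),("slvTL",443,175,138)]:
    W[k]=world("top",c(x,y),z); print(k,W[k].round(1))
for a,b in [("barR","barL"),("edgeR","edgeL"),("scR","scL"),("slvTR","slvTL"),("lock","fin")]:
    d=W[b]-W[a]; print(a,b,np.degrees(np.arctan2(d[1],d[0])).round(1))
todo([*W["tb"][:2],205],np.arctan2(*(W["edgeL"]-W["edgeR"])[[1,0]])+np.pi/2)
E
```

```text
tb [489.3   1.5  50. ]
barL [480.9  24.4  36. ]
barR [496.2 -23.6  36. ]
edgeL [468.4  67.4  26. ]
edgeR [486.  -66.5  26. ]
lock [ 611.3 -177.8  152. ]
fin [598.1 -85.5 173. ]
headL [600.  -66.1 137. ]
headR [ 603.2 -113.6  137. ]
rib [642.2  -3.2 119. ]
ptr [632.2 -96.9 117. ]
scL [642.7  94.6 104. ]
scR [659.3 -79.7 104. ]
slvTR [ 632.8 -251.6  138. ]
slvTL [ 620.8 -117.   138. ]
barR barL 107.7
edgeR edgeL 97.5
scR scL 95.4
slvTR slvTL 95.1
lock fin 98.2
tcp [135.8 558.  204.4] toolx [-0.972  0.237  0.   ] tooly [ 0.237  0.972 -0.002] toolz [-0.001 -0.002 -1.   ]
turn about tool z 1.201
shift tool mm [-4.752e+02 -4.571e+02  2.000e-01]
```

```bash
python3 -m creep '[[0,0,0,-0.0396,-0.0381,0,0.094],[0,0,0,-0.0396,-0.0381,0,0.094],[0,0,0,-0.0396,-0.0381,0,0.094],[0,0,0,-0.0396,-0.0381,0,0.094],[0,0,0,-0.0396,-0.0381,0,0.094],[0,0,0,-0.0396,-0.0381,0,0.094],[0,0,0,-0.0396,-0.0381,0,0.094],[0,0,0,-0.0396,-0.0381,0,0.094],[0,0,0,-0.0396,-0.0381,0,0.094],[0,0,0,-0.0396,-0.0381,0,0.094],[0,0,0,-0.0396,-0.0381,0,0.094],[0,0,0,-0.0396,-0.0381,0,0.094]]'
python3 -m creep '[[0,0,0.17,0,0,0,0.094],[0,0,0.17,0,0,0,0.094],[0,0,0.17,0,0,0,0.094],[0,0,0.17,0,0,0,0.094],[0,0,0.17,0,0,0,0.094],[0,0,0.17,0,0,0,0.094],[0,0,0,0,0,0,0.05],[0,0,0,0,0,0,0.05]]'
cat > snap.py <<'E'
import sys,cv2
from h import *
s=bot.observe(); im=bot.capture("wrist"); cv2.imwrite(f"pics/{sys.argv[1]}.png",im[:,:,::-1])
np.save("pose.npy",[s["eef_pos"],s["tcp_rot"]]); print(s["eef_pos"],s["joint_pos"].round(2),s["clock"])
E
python3 snap.py w1
```

```text
clock: 1.6
eef_pos: [490.0, 0.4, 205.1]
tcp_rot: [-0.375, -3.119, -0.001]
wrist_force: [0.6, 0.2, -0.0]
width: 93.8
grasp_force: 0.0
clock: 2.6
eef_pos: [489.4, 2.1, 205.2]
tcp_rot: [-1.846, -2.541, 0.0]
wrist_force: [0.2, 0.1, -1.1]
width: 77.3
grasp_force: 0.0
[489.3592329    2.11536343 205.19330326] [-0.17  0.02  1.75 -0.    1.37 -0.49] 2.6
```

View pics/w1.png

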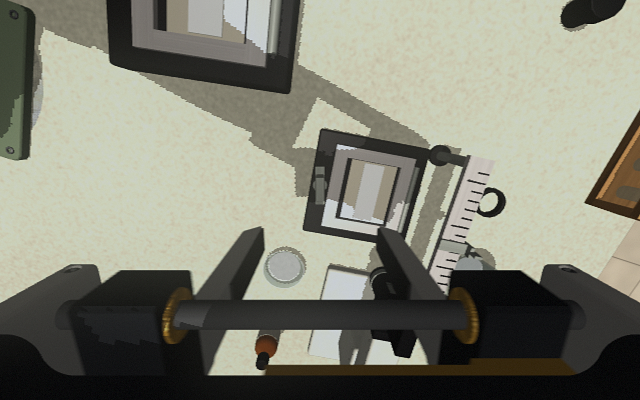

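```bash
python3 - <<'E'
import cv2
a=cv2.imread("pics/w1.png")[120:250,290:490]
cv2.imwrite("pics/w1c.png",cv2.resize(a,None,fx=4,fy=4,interpolation=cv2.INTER_CUBIC))
E
```

```text
(no output)
```

View pics/w1c.png

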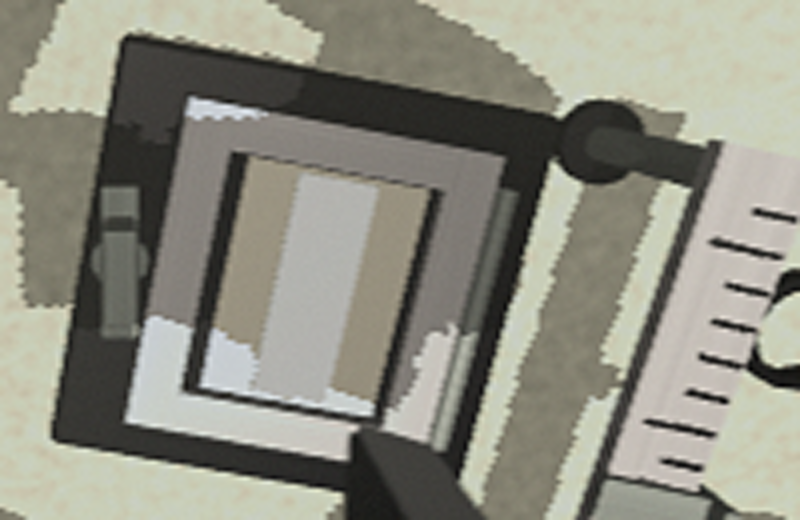

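The crop shows the turnbutton bar upright in the image from (121,186) to (121,340). Its hub is at about (120,262), and the fin lines up with the tool's x axis.

```bash
python3 - <<'E'
from h import *
P=np.load("pose.npy")
c=lambda x,y:(290+x/4-.4,120+y/4-.4)
a=world("wrist",c(121,186),39,P);b=world("wrist",c(121,340),39,P);h=world("wrist",c(120,262),33,P)
print(a,b,h,np.degrees(np.arctan2(*(a-b)[[1,0]])))
e=world("wrist",c(122,38),26,P)-world("wrist",c(55,437),26,P); print("edge",np.degrees(np.arctan2(e[1],e[0])))
todo([*((a+b)/2)[:2],42])
E
```

```text
[481.71872525  29.22829905  39.        ] [497.16536721 -18.26626912  39.        ] [489.27873598   4.90987225  33.        ] 108.0160619277076
edge 98.19157369927116
tcp [489.4   2.1 205.3] toolx [-0.309  0.951  0.   ] tooly [ 0.951  0.309 -0.   ] toolz [-0.  0. -1.]
shift tool mm [  3.2   1.1 163.3]
```

```bash
python3 -m creep '[[0,0,0,0.0025,0.0008,0.04,0.05],[0,0,0,0,0,0.04,0.05],[0,0,0,0,0,0.04,0.05],[0,0,0,0,0,0.03,0.05],[0,0,0,0,0,0.0115,0.05],[0,0,0,0,0,0,0.04]]'
python3 -m creep '[[0,0,0,0,0,0,0],[0,0,0,0,0,0,0],[0,0,0,0,0,0,0],[0,0,0,0,0,0,0],[0,0,0,0,0,0,0],[0,0,0,0,0,0,0]]' 20
```

```text
clock: 3.4
eef_pos: [489.3, 4.7, 43.6]
tcp_rot: [-1.848, -2.539, 0.001]
wrist_force: [0.5, 0.6, 1.1]
width: 43.4
grasp_force: 0.0
clock: 4.15
eef_pos: [488.1, 4.0, 44.4]
tcp_rot: [-1.847, -2.539, 0.005]
wrist_force: [-4.6, -2.4, 4.7]
width: 9.8
grasp_force: 20.0
```

Gripped, with an opening of 9.8 mm. Shifting 1 mm to ease the side force, then turning counter-clockwise by 1.40 rad.

```bash
python3 -m creep '[[0,0,-0.14,0,-0.001,0,0],[0,0,-0.14,0,0,0,0],[0,0,-0.14,0,0,0,0],[0,0,-0.14,0,0,0,0],[0,0,-0.14,0,0,0,0],[0,0,-0.14,0,0,0,0],[0,0,-0.14,0,0,0,0],[0,0,-0.14,0,0,0,0],[0,0,-0.14,0,0,0,0],[0,0,-0.14,0,0,0,0],[0,0,0,0,0,0,0],[0,0,0,0,0,0,0]]' 20; python3 -c "
from h import *
todo([489.5,4.9,42])"
```

```text
clock: 5.65
eef_pos: [488.0, 3.9, 44.4]
tcp_rot: [0.218, -3.133, 0.001]
wrist_force: [-4.3, -1.5, 5.3]
width: 10.1
grasp_force: 20.0
tcp [488.    3.9  44.4] toolx [-0.99  -0.139  0.002] tooly [-0.139  0.99  -0.001] toolz [-0.001 -0.001 -1.   ]
shift tool mm [-1.6  0.7  2.4]
```

```bash
python3 -m creep '[[0,0,0,0,0,0,0.04],[0,0,0,0,0,0,0.04],[0,0,0,0,0,0,0.04],[0,0,0,0,0,-0.03,0.06],[0,0,0,0,0,-0.055,0.06],[0,0,0,0,0,-0.055,0.06],[0,0,0,0,0,-0.04,0.06],[0,0,0,-0.0238,-0.0495,0,0.06],[0,0,0,-0.0238,-0.0495,0,0.06],[0,0,0,-0.0238,-0.0495,0,0.06],[0,0,0,-0.0238,-0.0495,0,0.06]]'
python3 -m creep '[[0,0,0.162,0,0,0,0.06],[0,0,0.162,0,0,0,0.06],[0,0,0.162,0,0,0,0.06],[0,0,0.162,0,0,0,0.06],[0,0,0.162,0,0,0,0.06],[0,0,0.162,0,0,0,0.06],[0,0,0.162,0,0,0,0.06],[0,0,0.162,0,0,0,0.06],[0,0,0.162,0,0,0,0.06],[0,0,0.162,0,0,0,0.06],[0,0,0,0,0,0,0.06]]'
python3 snap.py w2;python3 - <<'E'
import cv2
a=cv2.imread("pics/w2.png")[0:300,160:560]
cv2.imwrite("pics/w2c.png",cv2.resize(a,None,fx=2,fy=2,interpolation=cv2.INTER_CUBIC))
E
```

```text
clock: 7.02
eef_pos: [611.7, -179.6, 223.7]
tcp_rot: [-0.221, 3.133, 0.0]
wrist_force: [-0.4, 0.0, 1.0]
width: 59.9
grasp_force: 0.0
clock: 8.4
eef_pos: [610.7, -178.1, 223.6]
tcp_rot: [-2.115, -2.323, 0.0]
wrist_force: [0.1, -0.4, -0.9]
width: 60.0
grasp_force: 0.0
[ 610.7234083  -178.14739031  223.59206246] [-0.42  0.32  1.36  0.    1.46 -0.51] 8.4
```

View pics/w2c.png

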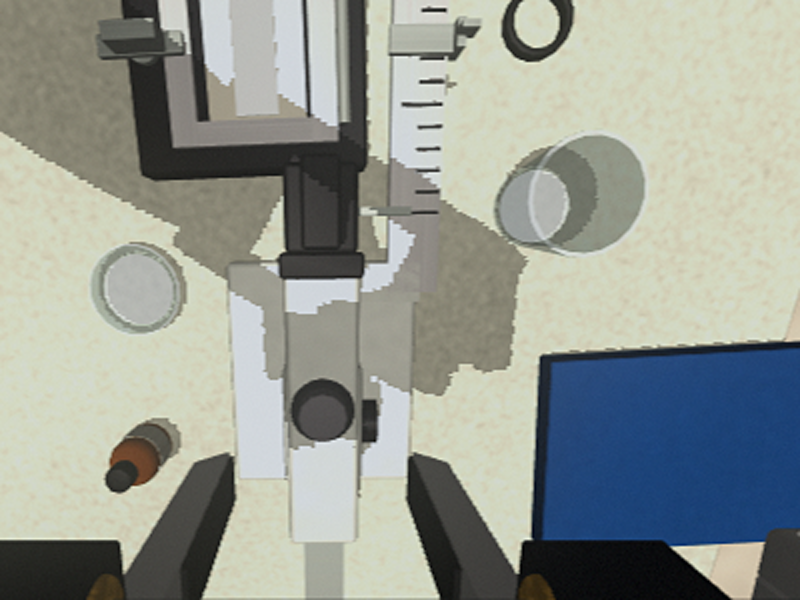

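The turnbutton now lies across the frame edge, at crop (140,40). Other positions: button (323,409), fin top about (321,204), pointer y about 211, and the clip band from y=20 to 53.

```bash
python3 - <<'E'
from h import *
import cv2
P=np.load("pose.npy"); c=lambda x,y:(160+x/2-.25,y/2-.25)
W={}
for k,x,y,z in [("lock",323,409,152),("fin",321,204,173),("ptr",395,211,118),("sA",389,60,104),("sB",389,200,104),("slvA",359,300,138),("slvB",357,540,138),("slvC",286,300,138),("slvD",291,540,138),("clipT",420,25,112),("clipB",420,53,106)]:
    W[k]=world("wrist",c(x,y),z,P); print(k,W[k].round(1))
for a,b in [("sB","sA"),("slvB","slvA"),("slvD","slvC"),("lock","fin")]:
    d=W[b]-W[a]; print(a,b,np.degrees(np.arctan2(d[1],d[0])).round(1))
todo([*W["lock"][:2],152])
todo([*W["fin"][:2],146])
a=cv2.imread("pics/w2.png")[0:125,310:420]
cv2.imwrite("pics/w2d.png",cv2.resize(a,None,fx=5,fy=5,interpolation=cv2.INTER_CUBIC)[:600])
E
```

```text
lock [ 612.5 -171.8  152. ]
fin [603.2 -83.1 173. ]
ptr [638.8 -78.7 118. ]
sA [628.9 -10.3 104. ]
sB [636.8 -72.7 104. ]
slvA [ 624.7 -121.2  138. ]
slvB [ 637.7 -246.   138. ]
slvC [ 590.5 -124.4  138. ]
slvD [ 602.9 -249.2  138. ]
clipT [640.5   2.7 112. ]
clipB [642.9  -6.6 106. ]
sB sA 97.2
slvB slvA 95.9
slvD slvC 95.6
lock fin 96.0
tcp [ 610.7 -178.1  223.6] toolx [-0.094  0.996  0.   ] tooly [ 0.996  0.094 -0.   ] toolz [-0.  0. -1.]
shift tool mm [ 6.1  2.4 71.6]
tcp [ 610.7 -178.1  223.6] toolx [-0.094  0.996  0.   ] tooly [ 0.996  0.094 -0.   ] toolz [-0.  0. -1.]
shift tool mm [95.3  1.5 77.6]
```

View pics/w2d.png

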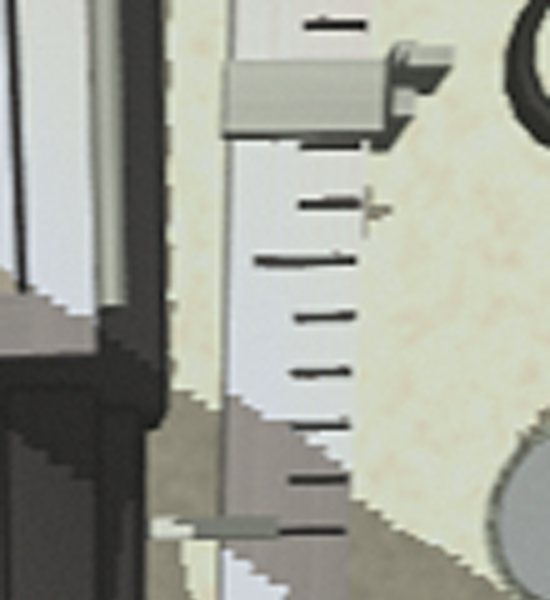

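```bash
python3 - <<'E'
from h import *
P=np.load("pose.npy"); c=lambda x,y:(310+x/5-.4,y/5-.4)
d=np.array([np.cos(np.radians(95.7)),np.sin(np.radians(95.7)),0])
f=lambda x,y,z:d@world("wrist",c(x,y),z,P)
L=[(531,0),(479,10),(426,20),(372,30),(316,40),(260,50),(204,60),(145,70),(24,90)]
k=np.polyfit([f(330,y,104.3) for y,_ in L],[r for _,r in L],1); print("scale",k)
for n,x,y,z,o in [("ptr",200,527,118,0),("ribtop rear",310,60,126,-1.5),("clip front low",310,137,104,6),("clip front top",310,131,112,6)]:
    print(n,np.polyval(k,f(x,y,z))+o)
E
python3 -m creep '[[0,0,0,0.006,0.0022,0.02,0],[0,0,0,0,0,0.02,0],[0,0,0,0,0,0.015,0],[0,0,0,0,0,0,0],[0,0,0,0,0,0,0],[0,0,0,0,0,0,0]]'
```

```text
scale [  1.00447433 142.18317984]
ptr 0.02794621569893252
ribtop rear 75.16687281897588
clip front low 77.42154914668092
clip front top 75.98641591978625
clock: 9.2
eef_pos: [613.1, -172.4, 170.0]
tcp_rot: [2.116, 2.32, 0.001]
wrist_force: [0.0, -0.7, -0.5]
width: 3.6
grasp_force: 0.0
```

```bash
python3 -m creep '[[0,0,0,0,0,0.015,0],[0,0,0,0,0,0.006,0],[0,0,0,0,0,0.003,0],[0,0,0,0,0,0.003,0],[0,0,0,0,0,0.001,0],[0,0,0,0,0,0,0]]'
```

```text
clock: 9.95
eef_pos: [612.9, -172.3, 144.2]
tcp_rot: [2.116, 2.32, 0.0]
wrist_force: [-4.4, 1.4, 12.6]
width: 0.4
grasp_force: 6.0
```

```bash
python3 -m creep '[[0,0,0,0,0,0.001,0],[0,0,0,0,0,0,0]]'; python3 -m creep '[[0,0,0,0,0,-0.055,0.03],[0,0,0,0,0,0,0.05],[0,0,0,0.03,-0.0013,0,0.05],[0,0,0,0.03,0,0,0.05],[0,0,0,0.0295,0,0,0.05],[0,0,0,0,0,0.025,0.05],[0,0,0,0,0,0.02,0.05],[0,0,0,0,0,0.0095,0.05],[0,0,0,0,0,0,0.05]]'
```

```text
clock: 10.2
eef_pos: [613.0, -172.4, 144.1]
tcp_rot: [2.115, 2.32, 0.001]
wrist_force: [-5.0, 1.6, 15.3]
width: 0.4
grasp_force: 7.7
clock: 11.32
eef_pos: [601.9, -82.9, 139.0]
tcp_rot: [-2.115, -2.319, 0.002]
wrist_force: [-0.7, -0.2, -0.8]
width: 50.1
grasp_force: 0.0
```

```bash
python3 -m creep '[[0,0,0,0,0.001,-0.006,0.05],[0,0,0,0,0,0,0],[0,0,0,0,0,0,0],[0,0,0,0,0,0,0],[0,0,0,0,0,0,0],[0,0,0,0,0,0,0],[0,0,0,0,0,0,0]]' 45
```

```text
clock: 12.2
eef_pos: [601.9, -83.2, 146.4]
tcp_rot: [-2.114, -2.32, 0.005]
wrist_force: [-6.1, -0.1, 3.3]
width: 15.8
grasp_force: 45.0
```

```bash
python3 -m creep '[[0,0,0,0.002,-0.001,0,0],[0,0,0,0.008,0,0,0],[0,0,0,0.01,0,0,0],[0,0,0,0.01,0,0,0],[0,0,0,0.01,0,0,0],[0,0,0,0.01,0,0,0],[0,0,0,0.01,0,0,0],[0,0,0,0.008,0,0,0],[0,0,0,0.003,0,0,0],[0,0,0,0,0,0,0],[0,0,0,0,0,0,0]]' 45
python3 snap.py w3;python3 - <<'E'
import cv2
a=cv2.imread("pics/w3.png")[90:250,280:440]
cv2.imwrite("pics/w3c.png",cv2.resize(a,None,fx=3.7,fy=3.7,interpolation=cv2.INTER_CUBIC))
E
```

```text
clock: 13.58
eef_pos: [594.7, -13.6, 146.4]
tcp_rot: [-2.116, -2.321, 0.007]
wrist_force: [-5.2, -4.7, 3.4]
width: 15.6
grasp_force: 45.0
[594.68672747 -13.60782219 146.43297005] [-0.17  0.3   1.55 -0.    1.29 -0.26] 13.575
```

View pics/w3c.png

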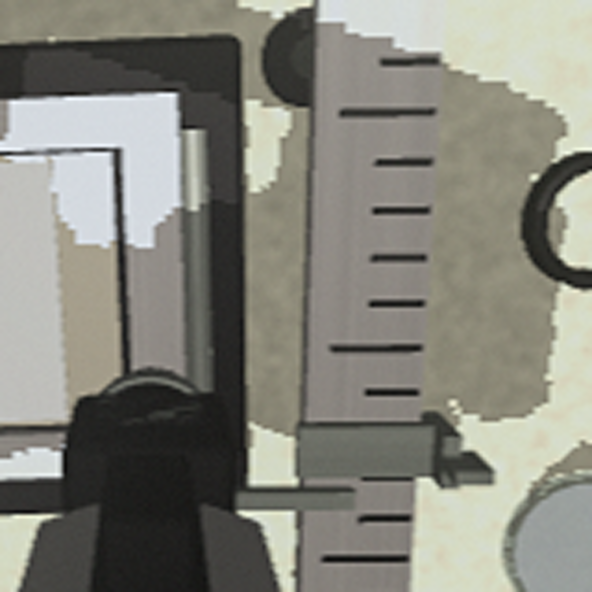

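The pointer is at crop y≈497. The clip's far edge is at y≈424 and its near (rib-top) edge at y≈478. Scale lines: 50 at 558, 60 at 518, 70 at 478, 90 at 392, 100 at 348, 110 at 303.

```bash
python3 - <<'E'
from h import *
P=np.load("pose.npy"); c=lambda x,y:(280+x/3.7-.36,90+y/3.7-.36)
d=np.array([np.cos(np.radians(95.7)),np.sin(np.radians(95.7)),0])
f=lambda x,y,z:d@world("wrist",c(x,y),z,P)
L=[(558,370,50),(518,385,60),(478,385,70),(392,390,90),(348,390,100),(303,395,110),(258,400,120),(210,400,130),(161,405,140)]
k=np.polyfit([f(x,y,104.3) for y,x,_ in L],[r for *_,r in L],1); print(k)
for n,x,y,z,o in [("ptr",290,497,118,0),("ribtop -y edge",370,478,126,1.5),("clip far low",370,422,104,-6),("clip far top",370,425,108,-6),("clip far top112",370,425,112,-6)]:
    print(n,np.polyval(k,f(x,y,z))+o)
E
```

```text
[  1.00726377 141.38728627]
ptr 70.40664549921351
ribtop -y edge 78.95034289589299
clip far low 77.02886139742105
clip far top 77.50358138441075
clip far top112 78.68162522999006
```

Opposite-side views average a rib reading of about 77. The pointer is at about 70, so I pull 7 mm more.

```bash
python3 -m creep '[[0,0,0,0.004,0,0,0],[0,0,0,0.003,0,0,0],[0,0,0,0,0,0,0],[0,0,0,0,0,0,0],[0,0,0,0,0,0,0]]' 45
python3 snap.py w4;python3 - <<'E'
import cv2
from h import *
a=cv2.imread("pics/w4.png")[160:260,320:420]
a=cv2.resize(a,None,fx=5.8,fy=5.8,interpolation=cv2.INTER_CUBIC)
b=cv2.cvtColor(bot.capture("scene"),cv2.COLOR_RGB2BGR)[170:240,240:310]
b=cv2.resize(b,None,fx=3,fy=8.28,interpolation=cv2.INTER_CUBIC)[:580]
cv2.imwrite("pics/w4c.png",np.hstack([a,b]))
E
```

```text
clock: 14.25
eef_pos: [594.0, -6.7, 146.4]
tcp_rot: [-2.116, -2.321, 0.007]
wrist_force: [-5.5, -4.7, 4.4]
width: 15.9
grasp_force: 45.0
[594.00407362  -6.73011662 146.44910541] [-0.16  0.3   1.55 -0.    1.29 -0.25] 14.25
```

View pics/w4c.png

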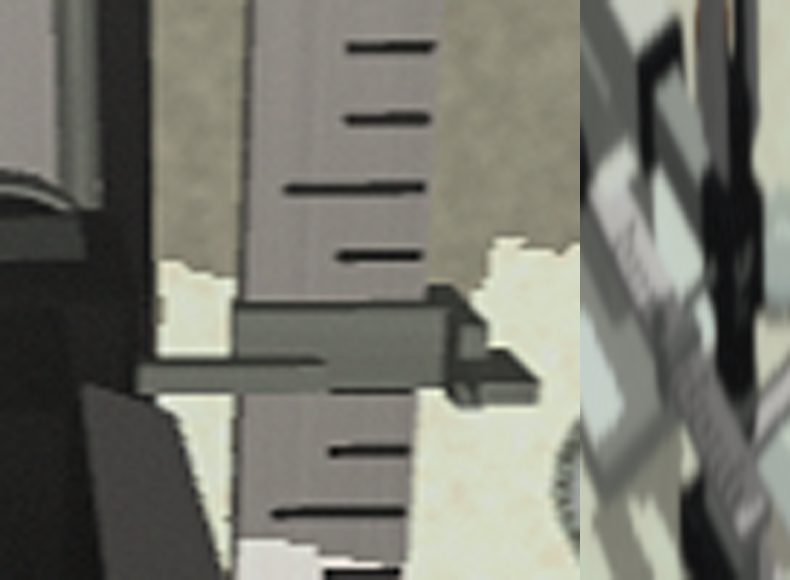

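The rib is on the clip's outer (right) side: its top face is the strip at (470–540, 385–404). The pointer's centre is at y≈377. Recompute using the rib top from all three views.

```bash
python3 - <<'E'
from h import *
P=np.load("pose.npy"); c=lambda x,y:(320+x/5.8-.4,160+y/5.8-.4)
d=np.array([np.cos(np.radians(95.7)),np.sin(np.radians(95.7)),0])
f=lambda x,y,z:d@world("wrist",c(x,y),z,P)
L=[(573,360,40),(513,340,50),(452,370,60),(391,370,70),(256,380,90),(187,355,100),(119,385,110),(47,390,120)]
k=np.polyfit([f(x,y,104.3) for y,x,_ in L],[r for *_,r in L],1); print(k)
for n,x,y,z,o in [("ptr",240,377,119,0),("rib top",505,395,126,0),("clip far",340,303,108,-6),("clip near",340,388,112,6)]:
    print(n,np.polyval(k,f(x,y,z))+o)
# earlier views
print("view3 rib", (lambda P3: np.polyval([1.00726,141.387],d@world("wrist",(280+470/3.7-.36,90+480/3.7-.36),126,P3)))([np.array([594.687,-13.608,146.433]),np.array([-2.116,-2.321,.007])]))
print("view2 rib", np.polyval([1.00447,142.183],d@world("wrist",(310+425/5-.4,57/5-.4),126,[np.array([610.723,-178.147,223.592]),np.array([-2.115,-2.323,0])])))
s=bot.observe();print(s["wrist_force"],s["joint_velocities"].round(3),s["grasp_force"])
E
```

```text
[  1.00337084 141.23875606]
ptr 77.28375830348608
rib top 77.19335672621575
clip far 78.23522860216303
clip near 78.94455121876187
view3 rib 76.88682573062393
view2 rib 76.97596873569726
[-5.21391346 -4.41943188  3.7810291 ] [-0.002 -0.     0.001 -0.003 -0.001 -0.   ] 44.986252784729004
```

```bash
python3 -c "
from rig import bot
print(bot.hand_in())"
```

```text
the job is handed in; nothing more can be done
None
```

I handed the job in with the gripper holding the boom's fin at 45 N. The pointer read about 77.3 mm, against about 77.0 mm for the clip's rib. The turnbutton is across the frame and the lock button is pressed to its stop; the judge's verdict wasn't shown.

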